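Lay the retaining bar over the dust filter and lock its quarter-turn stud

ROBOT

A 6-joint arm with a two-finger parallel gripper is mounted at the origin on the work surface; the furniture and walls round the work are solid. World frame = base frame: x ahead of the robot, y to its left, z up, the work surface at z = 0. Lengths are in m, angles in rad, forces in N, time in s.
With the tool pointing down it reaches from about 0.25 to 0.775 m from the base axis. Payload 4 kg.
Tool frame: the origin (TCP) lies on the centre line of the jaws, within the pads' length; the fingertips stand 8 mm ahead of it and the grasp point (between the pads) lies 11 mm behind it; z points along the fingers, y is the direction in which the jaws open and shut (so a half turn about z gives the same grasp; the last joint's range is limited). The gripper opens to 94 mm and grips with 3 to 60 N. Pads are 16 mm wide; open, the fingers measure 119 mm over their backs; the gripper's body (75 mm by 177 mm) begins 78 mm behind the grasp point.
Start: joints at [1.184, 0.087, 1.371, -0, 1.684, -0.103], TCP at [0.154, 0.528, 0.214] pointing down, gripper open.
Joint ranges: [-3.1, 3.1], [-0.76, 2.03], [0.27, 2.55], [-1.08, 4.22], [0.17, 2.65], [-2.57, 2.57]. Speed limits (rad/s): [2.79, 2.79, 3.14, 3.14, 3.14, 3.14].

INTERFACE

Orientations are given as [roll, pitch, yaw] about the fixed x, y, z axes, in that order (R = Rz(yaw) Ry(pitch) Rx(roll)).
In Python, from workcell import env gives the robot as it stands. Calls block until the motion is done:
- env.movep(position, orientation): joint-space move of the TCP to a pose.
- env.move_linear(position, attitude=None, vel=0.15, guard=None): straight line of the TCP; attitude=None keeps the orientation; vel is the mean speed in m/s. With guard (N) it stops when the force on the tool has changed by that much, and returns True; else False.
- env.move_joints(angles): joint-space move.
- env.gripper_to(opening, newtons=None): finger opening in m; newtons is the grip in N (None keeps the last); returns when the fingers have stopped.
- env.pause(seconds).
- env.solve_ik(position, orientation): joint angles nearest the present ones, or None.
- env.sense(): the state.
- env.read_camera(name): name is "scene" or "side" or "wrist"; returns the picture (420x560x3 uint8, red, green, blue); there is no depth.
- env.calibration(name): a dict with "vertical_fov" (degrees; the focal length in pixels is half the picture's height over the tangent of half this angle, whatever the lens; pixels are square), "cx", "cy" (the principal point, pixels), "world_from_camera" (4x4, takes a point from camera to world coordinates). Camera axes: x right, y up, looking along -z (the intrinsics and any distortion apply to the point x, -y, -z); pixel columns grow to the right and rows downward; lengths in m; the calibration is good to about 2 mm. The wrist camera is an equidistant fisheye: a pixel r from the principal point sees the ray r / f radians off the axis. A picture is of the moment at which its call begins: read the wrist's pose just before it. calibration takes no time and is no camera call; for the wrist camera it gives the pose at the moment of the call.
A pose or a line that the arm cannot do raises env.IKError and nothing moves.
- env.close_job(): hands the job in, once; it reports no verdict.
The state is a dict: "time_s": time; "joints": joint angles; "joint_vel": joint speeds; "joint_torque": joint torques, N m; "ee_pos": TCP position; "orientation": TCP orientation; "wrist_force": force on the tool from outside, world axes, zero at the start; "torque": the same for the moment, N m; "finger_gap": finger opening in m.
Only numpy, scipy, OpenCV 4.12 (cv2) and the standard library are available. Lean on these libraries where they do the work, as an engineer would, in place of code of your own. Each camera call takes 0.05 s, during which the arm holds its last target.

TASK

Lay the loose retaining bar across the two brackets of the bench dust filter, with its knob upwards, so that both its ends lie flat on their seats. Then fasten it with the sprung quarter-turn stud in its middle: feel for the hidden slot under the bar by pressing the knob down and turning it, push it fully in, turn it clockwise a quarter turn to its stop, and let it spring back up into its locked seat. Leave the bar locked and let go; do not press on the paper filter and leave the things round the work where they stand.

Things in the scene. Friction and masses are not known exactly. Their poses are not given: they have to be found in the camera images.
- housing: Bench dust filter, fixed: open grey sheet-metal tub, 150 (x) x 216 (y) x 58 mm high. Origin: centre of its underside, z up. At each end a dark steel bracket for the bar (seats 66 mm up, centred at y = +-88 mm). Between them sits the paper cartridge and, in its middle, the round metal cam cup that takes the stud.
- bay (a point): Point of the housing midway between the brackets at seat height, axes as the housing's: the centre of the bar's underside goes here, bar's y along its y, either way round. The brackets' cheeks are 49 mm apart (x), their end stops 184 mm apart (y): 1.5 to 2 mm play each way; the guides are straight for 8 mm above the seats, then flare out for 12 mm.
- cup_top (a point): Centre of the cam cup's top, 5 mm below bay, axes as the housing's. Cup: 60 mm across, top 6 mm thick, hollow below, with one straight slot of 42 x 12 mm through its centre. The slot runs across the bar (the housing's x) but may be turned up to 0.8 rad either way; this angle is not reported and is hidden once the bar lies on: feel for it. The quarter turn counts from the slot.
- bar: Loose bare metal retaining bar, 180 mm long (its y axis), 46 mm wide, 10 mm thick, with a round 72 mm boss in the middle that carries the stud and its black knob; about 0.35 kg in all. Origin: centre of its underside, z up. It starts flat on the desk, knob upwards.
- head (a point): On the stud's axis, at the top face of the knob's round flange (76 mm diameter); 43 mm above the bar's underside when the stud is out. Its x runs along the wing, a grip 70 mm long, 14 mm thick, 24 mm high that stands on the flange; z up. Carry by pinching the wing; press with the fingertips on the flange either side of the wing. The cross pin below (34 x 7 mm) is parallel to the wing.
- stud (a joint): How far the stud is pushed in, m: 0 out, 0.023 fully in; spring 3 N at 0, 12 N at 0.023. With the bar seated, the pin stops on the cup's top at 0.006 unless within about 0.2 rad of the slot, where it goes on down. Beyond 0.019 it is below the top and free to turn. Turned a quarter clockwise and let go, it rises into notches at about 0.016 and is locked; short of that it stays at 0.019.
- stud_turn (a joint): Turn of the stud relative to the bar, rad, clockwise from above positive; 0 with the wing square across the bar. It turns freely, with a little friction (0.03 Nm), while the stud is out; inside the cup only clockwise from the slot, about a quarter turn to a hard stop.
- sanding_block: Bystander: black foam sanding block, 64 x 98 x 24 mm, origin at the centre of its underside.
- mini_gourd_0: Bystander: small dried gourd, 52 mm across and 75 mm tall, origin at the centre of its underside.
- paint_1: Bystander: paint bottle, 38 mm across and 105 mm tall, origin at the centre of its underside.
- cartridge: The pleated paper filter cartridge in the tub, 140 x 206 x 16 mm, fixed; origin at the centre of its underside. Not to be pressed on.

How it is judged:
By the outcome, as a careful person would: the job done as asked, in the order asked, and still so for the second after the job is handed in, with the robot touching nothing.
It also fails if it takes over 72 s, if anything falls off the work surface, if the arm or the gripper's body presses on something with over 40 N, if the wrist force passes 120 N, or if a joint passes its speed limit or range.

## Working session

There is one attempt and no reset: what is moved stays moved. The work goes in short steps, each a Python script; the robot and the scene stay as the last script left them, time stands still between calls to the robot, and variables do not carry over. Pictures are saved under pics/ and viewed, and the job is handed in when it is done.

```bash
mkdir -p pics; ls
python3 - <<'E'
from workcell import env
import cv2
print(env.sense())
for n in ["scene","side","wrist"]:
    c=env.calibration(n); print(n,c)
    cv2.imwrite(f"pics/{n}0.png",env.read_camera(n)[:,:,::-1])
E
```

```text
pics
{'time_s': 0.0, 'joints': array([ 1.18389309e+00,  8.79367795e-02,  1.37219991e+00, -5.36162588e-06,
        1.68353538e+00, -1.03089355e-01]), 'joint_vel': array([ 0.00065459,  0.00113682,  0.00074659, -0.00065515,  0.00035829,
       -0.00108756]), 'joint_torque': array([ 4.57781844e-04, -3.40175629e+01, -3.02432513e+01,  7.21413642e-02,
        3.29866027e-02, -2.00011882e-04]), 'ee_pos': array([0.15382379, 0.52753728, 0.21234164]), 'orientation': array([-3.13952374e+00, -2.08684771e-04,  2.85777796e+00]), 'wrist_force': array([ 0.14980203, -0.71971894,  0.73417243]), 'torque': array([0.07188517, 0.02624806, 0.02846653]), 'finger_gap': 0.09412685548375649}
scene {'vertical_fov': 49.243149449678846, 'cx': 284.36390049567973, 'cy': 196.2826783227307, 'world_from_camera': array([[ 0.57197704,  0.4947975 , -0.65423062, -0.02159158],
       [-0.82024709,  0.35092715, -0.45171323, -0.27811978],
       [ 0.00608071,  0.79500035,  0.60657849,  0.57770025],
       [ 0.        ,  0.        ,  0.        ,  1.        ]])}
side {'vertical_fov': 54.598185746403956, 'cx': 272.5520271773787, 'cy': 211.07869254792146, 'world_from_camera': array([[-0.58334807, -0.62389704,  0.5200553 ,  0.99218095],
       [ 0.81208445, -0.43621943,  0.38759701,  0.44229074],
       [-0.0149624 ,  0.64843279,  0.76112485,  0.70609842],
       [ 0.        ,  0.        ,  0.        ,  1.        ]])}
wrist {'vertical_fov': 65.70646984690485, 'cx': 285.00771486012786, 'cy': 206.74688722615358, 'world_from_camera': array([[ 0.28042119, -0.9321477 , -0.22905159,  0.08756765],
       [ 0.95987461,  0.27178151,  0.06910524,  0.54587406],
       [-0.00216431, -0.23923938,  0.9709582 ,  0.38376224],
       [ 0.        ,  0.        ,  0.        ,  1.        ]])}
```

View pics/scene0.png

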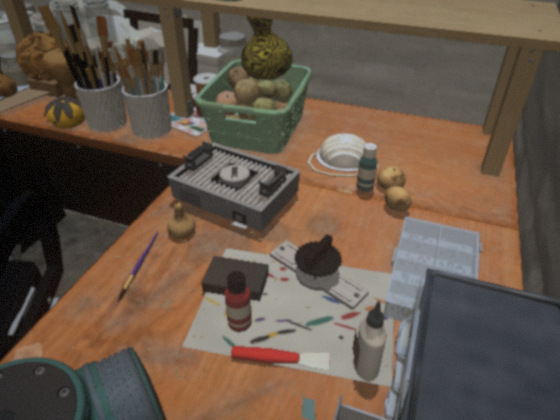

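View pics/side0.png

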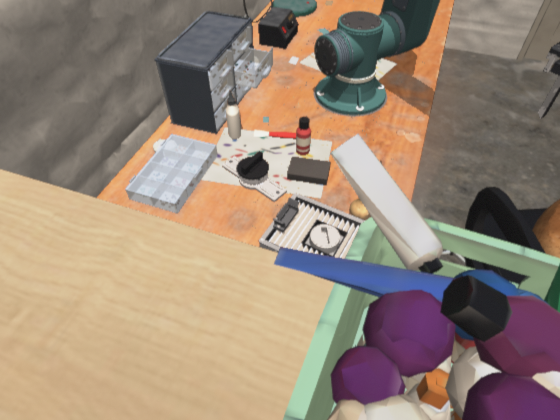

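View pics/wrist0.png

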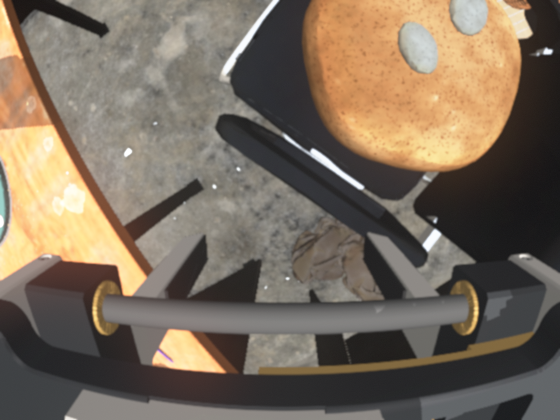

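```bash
cat > h.py <<'E'
import numpy as np, cv2
from workcell import env
def foc(c): return 210/np.tan(np.radians(c["vertical_fov"])/2)
def ray(c,u,v,fish=False):
    f=foc(c); x=(u-c["cx"]); y=(v-c["cy"])
    if fish:
        r=np.hypot(x,y); t=r/f; d=np.array([x/r*np.sin(t),-y/r*np.sin(t),-np.cos(t)])
    else: d=np.array([x/f,-y/f,-1.])
    T=c["world_from_camera"]; d=T[:3,:3]@d; return T[:3,3],d/np.linalg.norm(d)
def onz(c,u,v,z,fish=False):
    o,d=ray(c,u,v,fish); return o+d*(z-o[2])/d[2]
def tri(rs):
    A=np.zeros((3,3));b=np.zeros(3)
    for o,d in rs:
        P=np.eye(3)-np.outer(d,d);A+=P;b+=P@o
    p=np.linalg.solve(A,b); return p,[np.linalg.norm((np.eye(3)-np.outer(d,d))@(p-o)) for o,d in rs]
def proj(c,p,fish=False):
    T=c["world_from_camera"]; q=T[:3,:3].T@(np.asarray(p)-T[:3,3]); f=foc(c)
    if fish:
        t=np.arctan2(np.hypot(q[0],q[1]),-q[2]); a=np.hypot(q[0],q[1]); return c["cx"]+f*t*q[0]/a, c["cy"]-f*t*q[1]/a
    return c["cx"]+f*q[0]/-q[2], c["cy"]-f*q[1]/-q[2]
E
python3 - <<'E'
from h import *
a=cv2.imread("pics/scene0.png"); b=cv2.imread("pics/side0.png")
cv2.imwrite("pics/sz1.png",cv2.resize(a[130:310,160:380],None,fx=3.6,fy=3.3,interpolation=cv2.INTER_CUBIC) if 0 else cv2.resize(a[130:310,160:380],(792,648))[:600])
cv2.imwrite("pics/dz1.png",cv2.resize(b[130:270,210:390],(771,600),interpolation=cv2.INTER_CUBIC))
c=env.calibration("scene")
for n,u,v,z in [("cup",235,175,.061),("hous corner L",170,182,.058),("near",238,224,.0),("R",298,181,.058),("bar e1",277,246,.01),("bar e2",362,297,.01),("knob",318,258,.043),("shelf front edge L",330,5,.5),("gourd",181,237,0),("paint",238,325,0),("block",237,290,0),("tallbottle",370,375,0)]:
    print(n,onz(c,u,v,z))
E
```

```text
cup [0.5361366  0.22595779 0.061     ]
hous corner L [0.44784405 0.31646695 0.058     ]
near [0.47777377 0.17456706 0.        ]
R [0.59478499 0.11532625 0.058     ]
bar e1 [0.46288657 0.07156079 0.01      ]
bar e2 [ 0.44577548 -0.10670389  0.01      ]
knob [ 0.45040606 -0.02004184  0.043     ]
shelf front edge L [ 0.23856092 -0.13170399  0.5       ]
gourd [0.38809759 0.23740379 0.        ]
paint [0.29654954 0.02524984 0.        ]
block [0.34906519 0.07063385 0.        ]
tallbottle [ 0.33691569 -0.17617906  0.        ]
```

View pics/sz1.png

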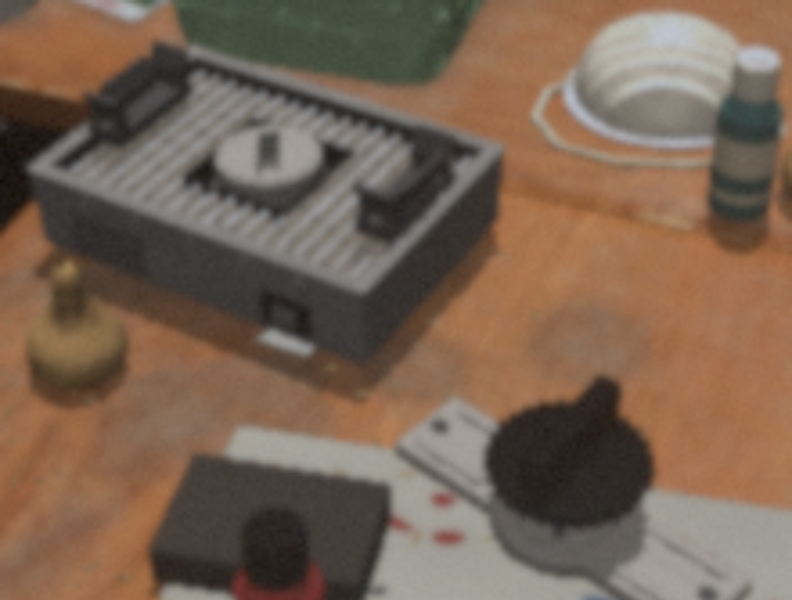

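View pics/dz1.png

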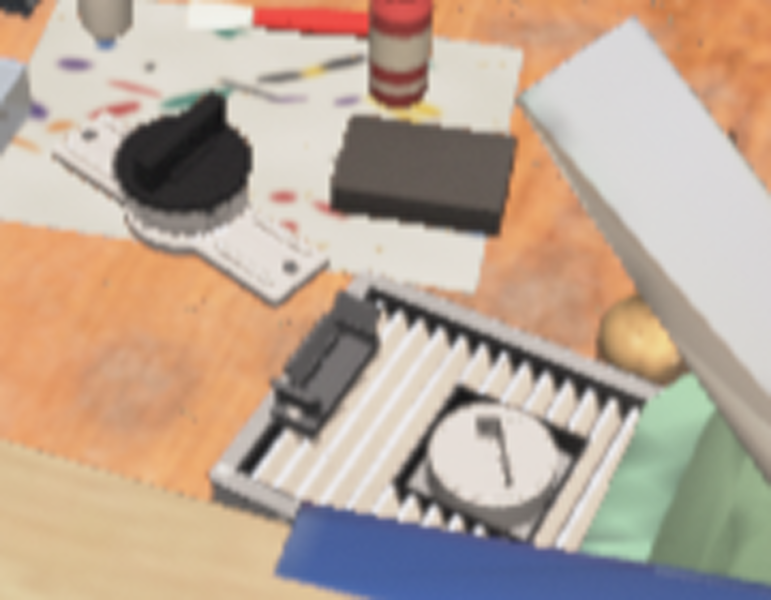

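Run:
```python
from h import *
c=env.calibration("scene"); s=env.calibration("side")
for u,v in [(495,172),(180,125),(525,100)]: print(onz(c,u,v,0))
def pl(c,a,b):
    o,d1=ray(c,*a);_,d2=ray(c,*b);n=np.cross(d1,d2);n/=np.linalg.norm(n);return n,n@o
n1,k1=pl(s,(0,170),(330,280))
for e in [((160,4),(560,42)),((380,3),(560,22))]:
    n2,k2=pl(c,*e)
    for y in (0,.2,.4):
        A=np.array([n1[[0,2]],n2[[0,2]]]); r=np.linalg.solve(A,[k1-n1[1]*y,k2-n2[1]*y]); print(y,r)
```

```text
[ 0.94873825 -0.1821962   0.        ]
[0.69524607 0.54869074 0.        ]
[ 1.37992838 -0.15274213  0.        ]
0 [0.84970424 0.30663808]
0.2 [0.79887991 0.30257215]
0.4 [0.74805558 0.29850621]
0 [0.8700792  0.33929048]
0.2 [0.82179957 0.33930262]
0.4 [0.77351995 0.33931475]
```

```bash
cat >> h.py <<'E'
import json
def shot(name,cam="wrist"):
    c=env.calibration(cam); im=env.read_camera(cam)
    cv2.imwrite(f"pics/{name}.png",im[:,:,::-1])
    c["world_from_camera"]=c["world_from_camera"].tolist(); json.dump(c,open(f"pics/{name}.json","w"),default=float)
def load(name):
    c=json.load(open(f"pics/{name}.json")); c["world_from_camera"]=np.array(c["world_from_camera"]); return c
E
python3 - <<'E'
from h import *
pi=np.pi
t0=env.sense()["time_s"]
env.movep([0.53,0.225,0.23],[pi,0,2.8]); print(env.sense()["time_s"]); env.pause(.2); shot("hA")
env.movep([0.45,-0.02,0.21],[pi,0,pi]); env.pause(.2);print(env.sense()["time_s"]); shot("bA")
print(env.sense()["joints"])
E
```

```text
1.9083
3.3667
[-1.68634417e-01 -1.35328566e-01  1.59544295e+00  1.56011239e-04
  1.68160484e+00 -1.74096255e+00]
```

View pics/hA.png

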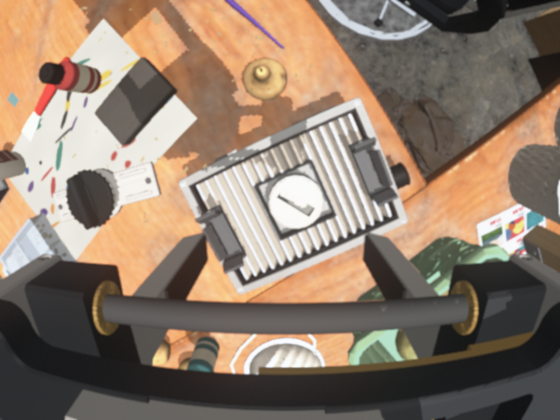

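View pics/bA.png

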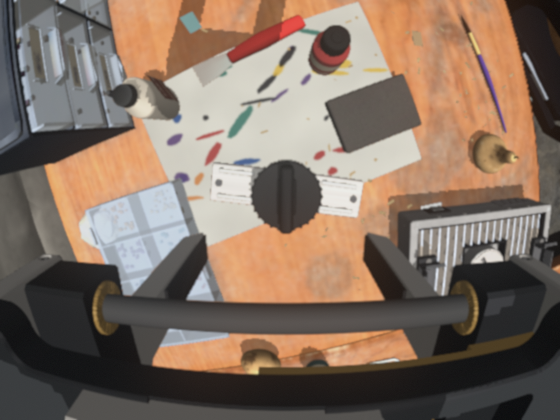

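Run:
```python
from h import *
a=cv2.imread("pics/hA.png"); cv2.imwrite("pics/hAz.png",cv2.resize(a[90:300,175:420],(700,600),interpolation=cv2.INTER_CUBIC))
a=cv2.imread("pics/bA.png"); cv2.imwrite("pics/bAz.png",cv2.resize(a[130:250,200:375],(787,540),interpolation=cv2.INTER_CUBIC))
```

```text
(no output)
```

View pics/hAz.png

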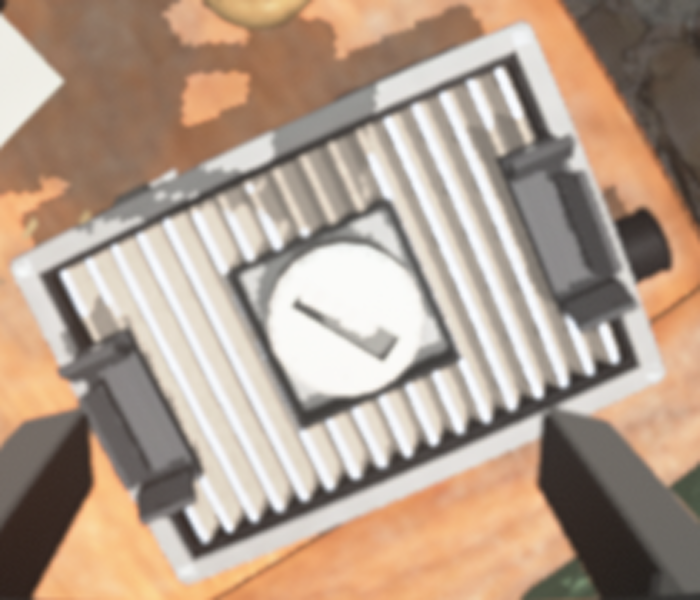

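View pics/bAz.png

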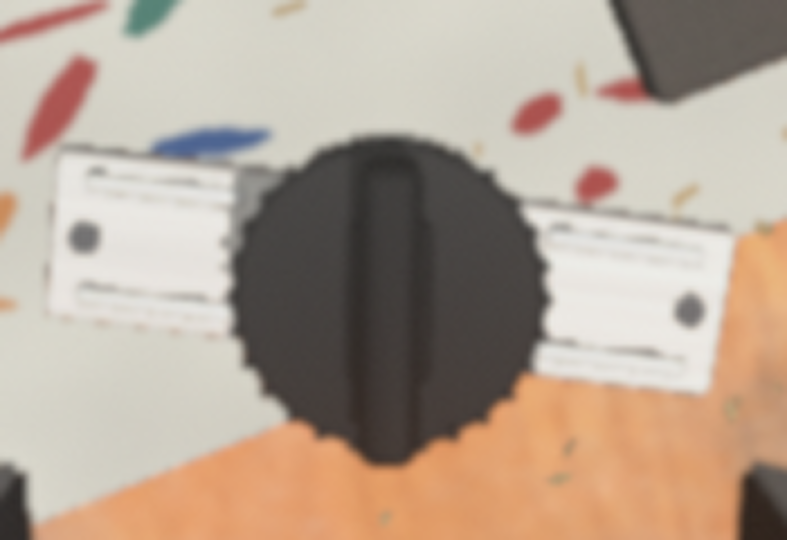

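Run:
```python
from h import *
h=load("hA"); b=load("bA")
H=lambda x,y,z: onz(h,175+x*.35,90+y*.35,z,True)[:2]
B=lambda x,y,z: onz(b,200+x/4.497,130+y/4.5,z,True)[:2]
C=np.array([H(*p,.058) for p in [(13,262),(525,22),(664,372),(190,582)]])
print("corners",C, "ctr",C.mean(0),[np.linalg.norm(C[i]-C[(i+1)%4]) for i in range(4)])
for i in range(4):
    d=C[(i+1)%4]-C[i]; print(np.arctan2(d[1],d[0]))
print("cup",H(346,318,.061), [np.linalg.norm(H(266,318,.061)-H(426,318,.061))])
p=H(297,302,.061);q=H(390,355,.061);print("slot edge",p,q,np.linalg.norm(q-p),np.arctan2(*(q-p)[::-1]),)
q2=H(400,335,.061);print(q2)
K=np.array([B(*p,.010) for p in [(60,150),(735,230),(712,392),(48,315)]])
print("bar",K,K.mean(0),[np.linalg.norm(K[i]-K[(i+1)%4]) for i in range(4)])
d=K[1]+K[2]-K[0]-K[3];print("y-axis ang",np.arctan2(d[1],d[0]))
h1=B(84,237,.01);h2=B(690,311,.01);d=h2-h1;print("holes",(h1+h2)/2,np.arctan2(d[1],d[0]))
print("knob",B(390,285,.043),"r",np.linalg.norm(B(233,285,.043)-B(547,285,.043)))
w1=B(391,160,.067);w2=B(387,458,.067);print("wing",(w1+w2)/2,np.linalg.norm(w1-w2),np.arctan2(*(w1-w2)[::-1]))
```

```text
corners [[0.47820682 0.11868881]
 [0.45815739 0.33253489]
 [0.60643014 0.34717653]
 [0.62822325 0.13397168]] ctr [0.5427544  0.23309298] [np.float64(0.2147839017526808), np.float64(0.1489939104019216), np.float64(0.2143157648298248), np.float64(0.15079288318698067)]
1.6642794284975693
0.09842893641258872
-1.468933343219648
-3.040068250093757
cup [0.5417516  0.23276224] [np.float64(0.06034355647711609)]
slot edge [0.52981958 0.21747584] [0.56098244 0.24385488] 0.04082862979388814 0.7024525404558879
[0.55481111 0.24990748]
bar [[ 0.42097688 -0.10400481]
 [ 0.44168435  0.0718738 ]
 [ 0.48569355  0.06794502]
 [ 0.46474179 -0.10909043]] [ 0.45327414 -0.01831911] [np.float64(0.17709343207991976), np.float64(0.04418421169263501), np.float64(0.17827093857408566), np.float64(0.04405939364446684)]
y-axis ang 1.4532965091178822
holes [ 0.45369615 -0.01885784] 1.4483493485736827
knob [ 0.45010868 -0.01875232] r 0.07440414243873975
wing [ 0.45137596 -0.01910145] 0.06740151883702258 3.1307028189435244
```

Run:
```python
from h import *
pi=np.pi
env.gripper_to(0.04,30)
env.movep([0.4505,-0.019,0.10],[pi,0,3.130])
r=env.move_linear([0.4505,-0.019,0.054],vel=.06,guard=6); print(r,env.sense()["ee_pos"],env.sense()["wrist_force"])
env.gripper_to(0.0,30); s=env.sense();print(s["finger_gap"],s["ee_pos"],s["time_s"])
env.move_linear([0.4505,-0.019,0.20],vel=.12)
env.pause(.2)
s=env.sense();print(s["ee_pos"],s["orientation"],s["wrist_force"],s["torque"],s["time_s"],s["finger_gap"])
shot("lift");shot("liftS","scene");shot("liftD","side")
```

```text
False [ 0.4507677  -0.01905148  0.05425234] [ 0.04627224 -0.0744111   0.47136944]
0.013937944468281213 [ 0.45066161 -0.01873142  0.05424557] 6.325
[ 0.45018173 -0.01894924  0.19928669] [ 3.14140484e+00 -1.38499647e-03  3.12998456e+00] [ 0.02416584  0.32196686 -3.27135143] [0.08352053 0.05961871 0.00065348] 7.8917 0.013876805768719476
```

View pics/lift.png

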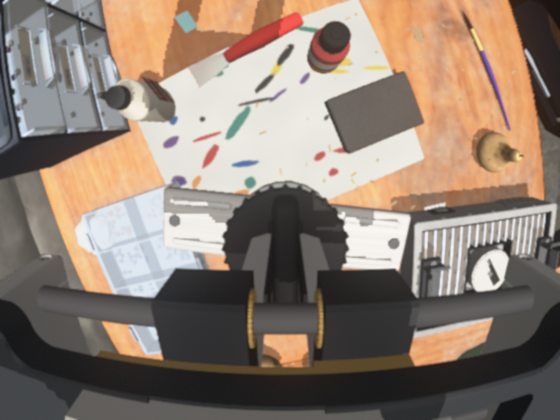

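View pics/liftS.png

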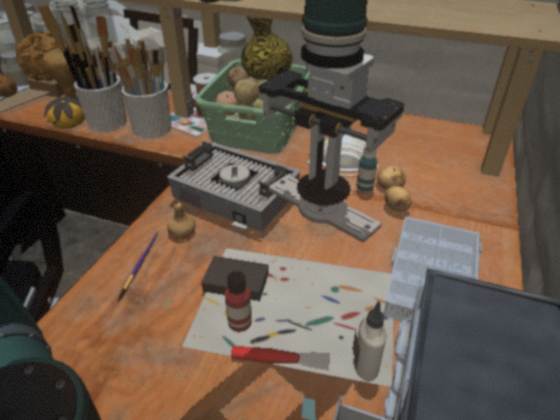

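View pics/liftD.png

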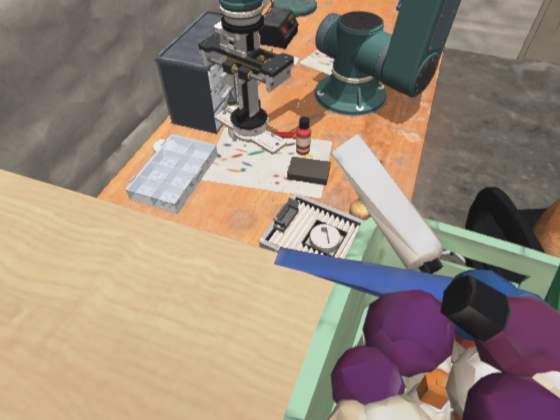

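Run:
```python
from h import *
a=cv2.imread("pics/lift.png"); cv2.imwrite("pics/lz.png",cv2.resize(a[175:275,155:425],(797,295),interpolation=cv2.INTER_CUBIC))
cv2.imwrite("pics/lz2.png",cv2.resize(a[235:305,450:530],(640,560),interpolation=cv2.INTER_CUBIC))
```

```text
(no output)
```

View pics/lz.png

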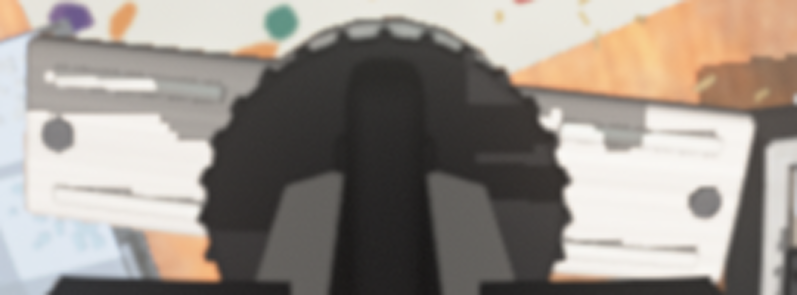

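View pics/lz2.png

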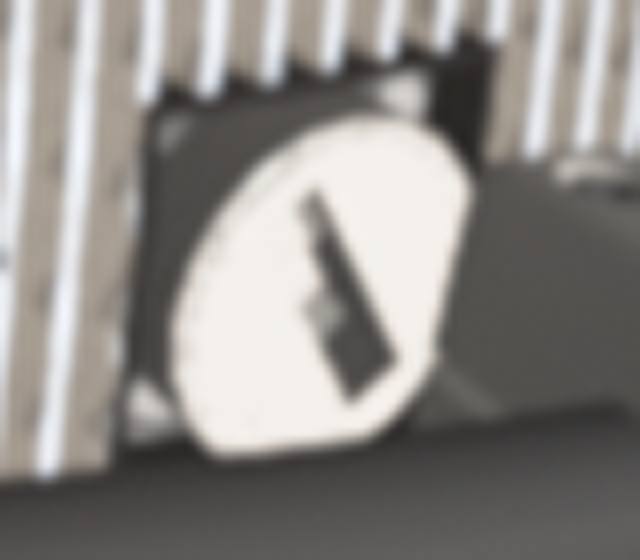

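Run:
```python
from h import *
b=load("lift")
W=lambda u,v,z: onz(b,u,v,z,True)[:2]
p=W(450+318/8,235+190/8,.061);q=W(450+397/8,235+360/8,.061);d=q-p;print("slot",p,q,np.linalg.norm(d),np.arctan2(d[1],d[0]))
L=lambda x,y:W(155+x/2.952,175+y/2.95,.155)
a,c=L(58,135),L(705,202);d=c-a;print("holes",(a+c)/2,np.linalg.norm(d),np.arctan2(d[1],d[0]))
E1,E2=(L(30,32)+L(22,210))/2,(L(755,115)+L(720,292))/2
print("ends",(E1+E2)/2,np.linalg.norm(E1-E2),np.arctan2(*(E2-E1)[::-1]))
```

```text
slot [0.5244796  0.22481538] [0.55560301 0.24920735] 0.03954282491053463 0.6647335022250164
holes [ 0.45319524 -0.02014353] 0.16015355274733573 1.449946276845988
ends [ 0.45247262 -0.01983224] 0.17819702507974836 1.437075930921464
```

Run:
```python
from h import *
pi=np.pi
env.movep([0.540,0.2343,0.20],[pi,0,3.35])
env.move_linear([0.540,0.2343,0.17],vel=.08)
env.pause(.3)
s=env.sense();print(s["ee_pos"],s["orientation"],s["time_s"],s["joints"])
shot("hov");shot("hovS","scene");shot("hovD","side")
a=cv2.imread("pics/hov.png"); cv2.imwrite("pics/hovz.png",cv2.resize(a[150:300,130:450],(800,375),interpolation=cv2.INTER_CUBIC))
a=cv2.imread("pics/hovS.png"); cv2.imwrite("pics/hovSz.png",cv2.resize(a[90:240,150:320],(680,600),interpolation=cv2.INTER_CUBIC))
a=cv2.imread("pics/hovD.png"); cv2.imwrite("pics/hovDz.png",cv2.resize(a[130:270,230:390],(685,600),interpolation=cv2.INTER_CUBIC))
```

```text
[0.54026985 0.23445537 0.17058815] [ 3.14147956e+00  1.07277088e-03 -2.93311934e+00] 9.9083 [ 3.13182930e-01  1.84664270e-01  1.34635125e+00  3.47219379e-07
  1.60949842e+00 -1.46608676e+00]
```

View pics/hov.png

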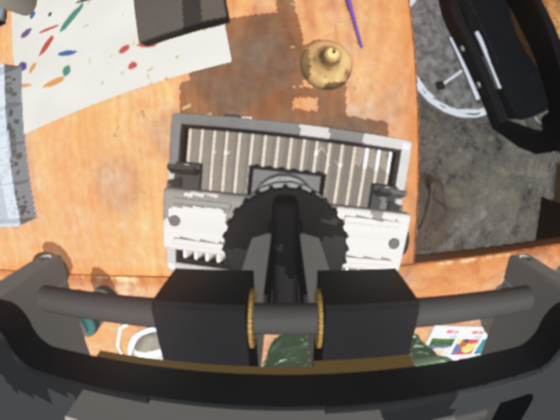

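View pics/hovz.png

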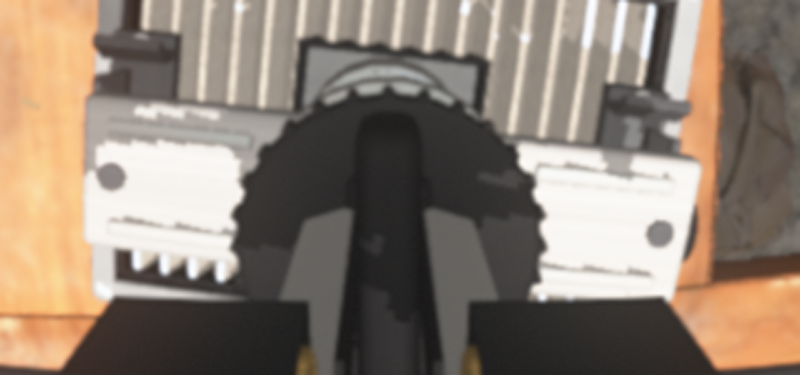

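View pics/hovSz.png

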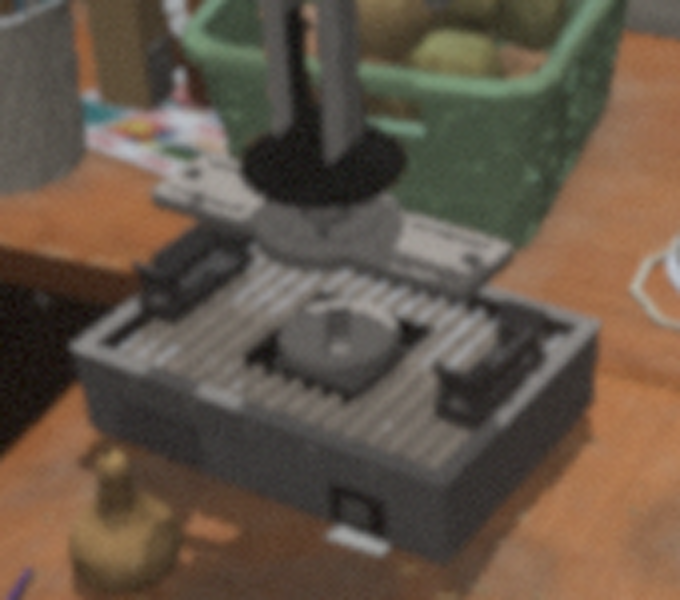

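View pics/hovDz.png

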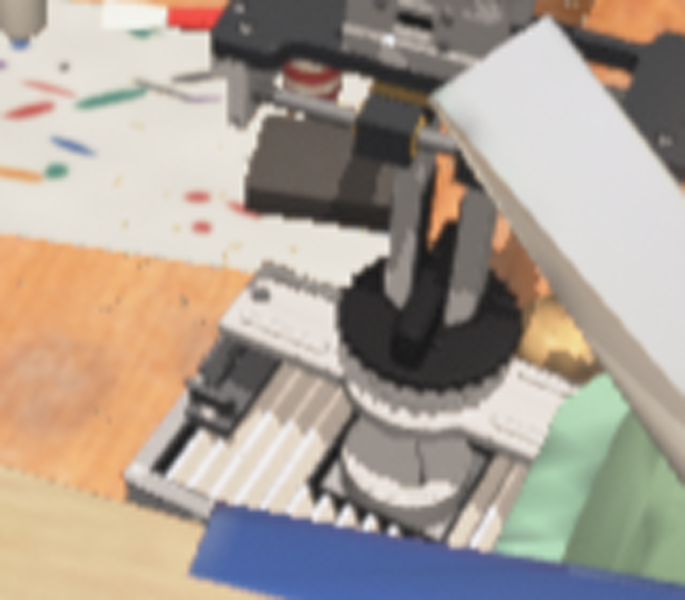

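Run:
```python
from h import *
a=cv2.imread("pics/hov.png"); cv2.imwrite("pics/hz2.png",cv2.resize(a[100:220,155:425],(800,356),interpolation=cv2.INTER_CUBIC))
b=load("hov"); s=load("hovS"); ha=load("hA")
T=np.array([0.54027,0.23445])
W=lambda x,y,z:onz(b,130+x/2.5,150+y/2.5,z,True)[:2]
S=lambda x,y,z:onz(s,150+x/4,90+y/4,z)[:2]
for n,f,p,q in [("wrist",W,(111,177),(660,233)),("scene",S,(470,262),(193,172))]:
    a,c=f(*p,.1263),f(*q,.1263);d=c-a;print(n,"holes",(a+c)/2,(a+c)/2-T,np.linalg.norm(d),np.arctan2(d[1],d[0]))
c=[S(72,348,.058),S(443,478,.058),S(598,322,.058)]
print("scene corners",c,(c[0]+c[2])/2,np.linalg.norm(c[0]-c[1]),np.linalg.norm(c[2]-c[1]))
d=c[0]-c[1];print(np.arctan2(d[1],d[0]))
print("side hole",tri([ray(load("hovD"),230+262/4.28,130+293/4.286),ray(s,150+470/4,90+262/4)]))
```

```text
wrist holes [0.54320026 0.23388811] [ 0.00293026 -0.00056189] 0.16045073224947007 1.6716907552181797
scene holes [0.54234774 0.23452535] [2.07774294e-03 7.53464281e-05] 0.16157667562002995 1.6493654271990401
scene corners [array([0.4575336 , 0.33211559]), array([0.48214936, 0.12113934]), array([0.62702297, 0.13305792])] [0.54227829 0.23258675] 0.21240741807907298 0.1453630500133453
1.6869466742980626
side hole (array([0.54937047, 0.15613795, 0.12521851]), [np.float64(0.001305060304888363), np.float64(0.0013050603048884659)])
```

View pics/hz2.png

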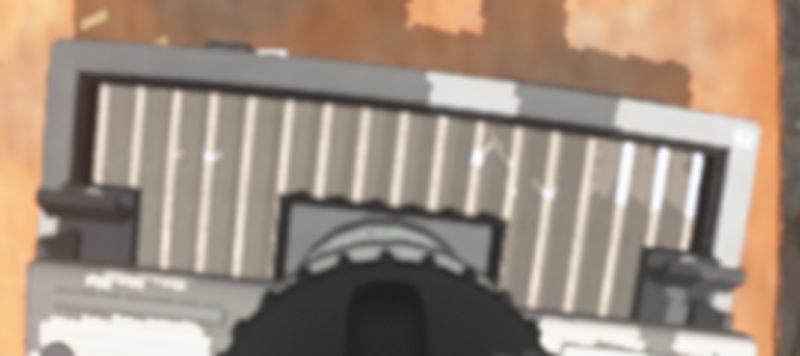

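Run:
```python
from h import *
b=load("hov")
W=lambda x,y,z:onz(b,155+x/2.963,100+y/2.967,z,True)[:2]
p,q=W(55,38,.058),W(762,122,.058);d=q-p;n=np.linalg.norm(d);m=(p+q)/2;u=d/n;print(p,q,n,np.arctan2(u[1],u[0]),"ctr",m+.075*np.array([u[1],-u[0]]))
```

```text
[0.47701602 0.117628  ] [0.45681079 0.33411468] 0.21742753029424988 1.6638591895916979 ctr [0.54158887 0.23284098]
```

Run:
```python
from h import *
pi=np.pi
x,y=0.5392,0.2330
env.move_linear([x,y,0.165],[pi,0,3.347],vel=.04)
for z in (.145,.138,.131,.126,.122,.119,.116):
    g=env.move_linear([x,y,z],vel=.04,guard=5); s=env.sense()
    print(z,g,s["ee_pos"].round(4),s["wrist_force"].round(2),s["torque"].round(3),s["time_s"])
    if g: break
shot("pl");shot("plS","scene");shot("plD","side")
a=cv2.imread("pics/pl.png"); cv2.imwrite("pics/plz.png",cv2.resize(a[150:300,130:450],(800,375),interpolation=cv2.INTER_CUBIC))
a=cv2.imread("pics/plS.png"); cv2.imwrite("pics/plSz.png",cv2.resize(a[90:240,150:320],(680,600),interpolation=cv2.INTER_CUBIC))
a=cv2.imread("pics/plD.png"); cv2.imwrite("pics/plDz.png",cv2.resize(a[130:270,230:390],(685,600),interpolation=cv2.INTER_CUBIC))
```

```text
0.145 False [0.5392 0.233  0.1449] [ 0.18  0.38 -3.03] [ 0.085 -0.012  0.033] 10.9917
0.138 False [0.5389 0.2329 0.1375] [ 0.23  0.28 -2.36] [ 0.02   0.022 -0.008] 11.3167
0.131 False [0.539  0.2329 0.1305] [ 0.85  0.89 -3.15] [ 0.025 -0.05  -0.042] 11.6417
0.126 False [0.539  0.2329 0.1256] [-0.23 -0.29 -3.27] [ 0.051 -0.018  0.042] 11.9167
0.122 False [0.539  0.2329 0.1216] [ 0.33 -0.13 -3.75] [ 0.1  -0.01  0.01] 12.1667
0.119 False [0.5397 0.2332 0.1203] [-0.53 -0.13  2.7 ] [-0.084  0.116 -0.068] 12.4167
0.116 False [0.5397 0.2332 0.1168] [-0.04 -0.34  4.28] [ 0.001  0.076 -0.004] 12.6667
```

View pics/plz.png

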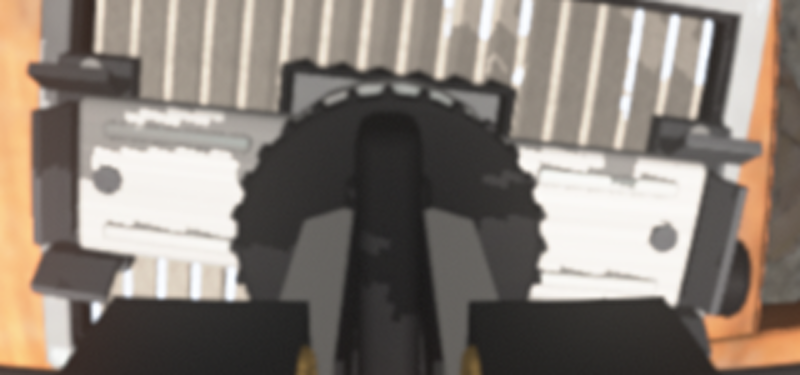

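View pics/plSz.png

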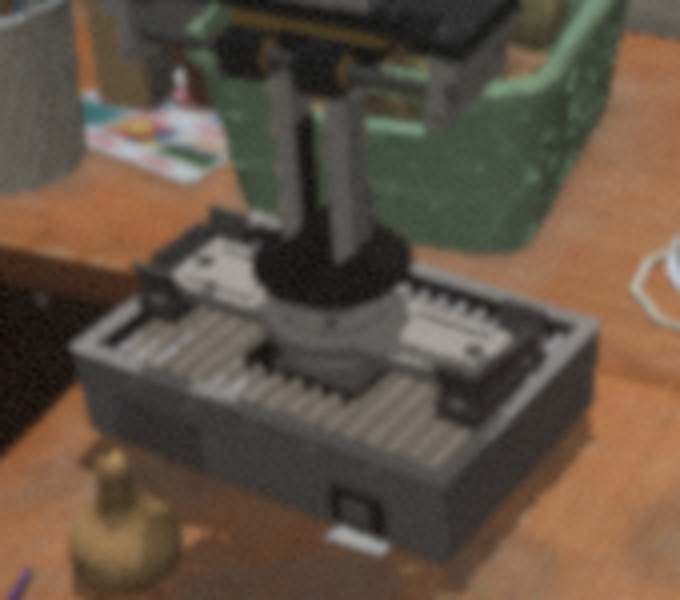

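View pics/plDz.png

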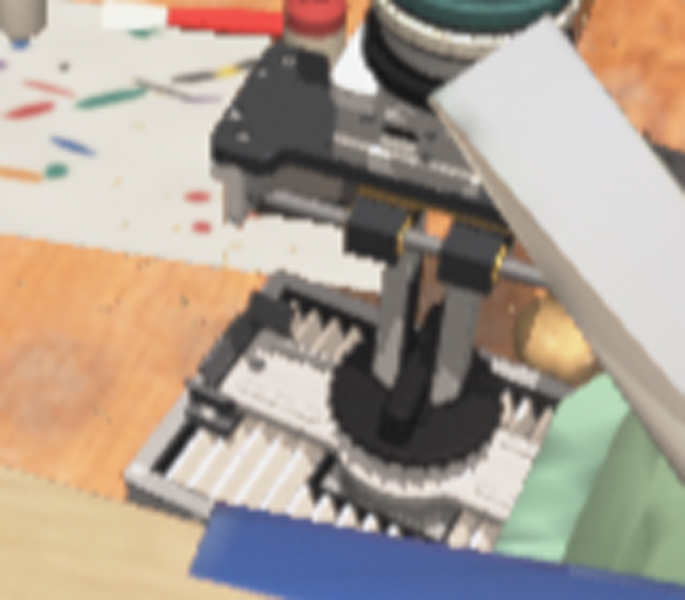

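Run:
```python
from h import *
pi=np.pi
x,y=0.5392,0.2330
def p(*a):
    s=env.sense(); print(*a,s["ee_pos"].round(4),s["wrist_force"].round(1),s["torque"].round(2),round(s["time_s"],2)); return s
g=env.move_linear([x,y,.1115],vel=.02,guard=8); s=p("press",g)
z=s["ee_pos"][2]
for yaw in (3.45,3.55,3.65):
    env.move_linear([x,y,z],[pi,0,yaw],vel=.15); p(yaw)
```

```text
press True [0.5397 0.2332 0.1142] [-0.9 -0.5  5.3] [-0.04  0.24  0.03] 13.07
3.45 [0.5397 0.2329 0.1144] [ 0.8 -0.4  4.7] [-0.06 -0.17  0.01] 13.32
3.55 [0.5398 0.2327 0.1144] [ 2.3 -1.6  3.6] [-0.25 -0.31 -0.01] 13.57
3.65 [0.5399 0.2325 0.1144] [ 3.9 -2.6  5.1] [-0.46 -0.44  0.03] 13.82
```

```bash
cat >> h.py <<'E'
pi=np.pi
def p(*a):
    s=env.sense(); print(*a,s["ee_pos"].round(4),s["wrist_force"].round(1),s["torque"].round(2),round(s["time_s"],2)); return s
E
python3 - <<'E'
from h import *
x,y=0.5402,0.2322
env.move_linear([x,y,.1142],[pi,0,3.70],vel=.15); p(3.70)
x,y=0.5407,0.2317
env.move_linear([x,y,.1142],[pi,0,3.83],vel=.15); p(3.83)
g=env.move_linear([x,y,.109],vel=.02,guard=8); p("down",g)
E
```

```text
3.7 [0.54   0.2323 0.1141] [ 0.5 -1.6  4.9] [-0.16 -0.13 -0.05] 14.07
3.83 [0.5402 0.232  0.1141] [-0.2 -0.6  4.4] [ 0.04  0.04 -0.01] 14.35
down False [0.5402 0.232  0.1093] [-1.2 -0.6  7.1] [0.   0.28 0.03] 14.76
```

Run:
```python
from h import *
x,y=0.5407,0.2317
g=env.move_linear([x,y,.0990],vel=.03,guard=10); p("down",g)
g=env.move_linear([x,y,.0960],vel=.02,guard=8); p("end",g)
```

```text
down False [0.5403 0.232  0.1003] [-1.9 -1.6  9.9] [-0.19  0.54 -0.  ] 15.24
end False [0.5403 0.232  0.0977] [-3.4 -2.1 11.5] [-0.15  0.65 -0.03] 15.54
```

```bash
cat >> h.py <<'E'
A=np.array([.5423,.2338]);k=.0027
def at(yaw,z): return [A[0]-k*np.cos(yaw-pi),A[1]-k*np.sin(yaw-pi),z],[pi,0,yaw]
E
python3 - <<'E'
from h import *
for yaw in (3.83,3.7,3.5,3.3,3.1,2.9,2.7,2.5,2.4,2.34):
    q,o=at(yaw,.0965); env.move_linear(q,o,vel=.15); s=p(yaw,s["orientation"][2].round(3) if 0 else "")
    if abs(s["torque"][2])>.6 or np.hypot(*s["wrist_force"][:2])>25: print("stop",s["orientation"]);break
print(s["orientation"],s["finger_gap"])
E
```

```text
3.83  [0.5403 0.2321 0.0984] [-1.5 -1.4 11. ] [-0.29  0.51 -0.07] 15.79
3.7  [0.54   0.2323 0.0983] [-3.3 -1.7 12.2] [-0.32  0.46 -0.03] 16.07
3.5  [0.5398 0.2328 0.0983] [-2.9 -2.7 10.7] [-0.34  0.49  0.  ] 16.43
3.3  [0.5397 0.2333 0.0983] [-1.7 -2.1 11.6] [-0.39  0.42  0.01] 16.77
3.1  [0.5397 0.2339 0.0983] [-2.4 -2.1 11.3] [-0.34  0.5   0.01] 17.12
2.9  [0.5397 0.2344 0.0983] [-2.  -2.4 11.1] [-0.41  0.48 -0.03] 17.48
2.7  [0.5399 0.2348 0.0983] [-2.5 -2.1 10.5] [-0.48  0.44 -0.06] 17.82
2.5  [0.5402 0.2353 0.0983] [-1.9 -1.9 11.1] [-0.47  0.48  0.01] 18.18
2.4  [0.5404 0.2355 0.0983] [-2.1 -2.7 10.5] [-0.48  0.5  -0.04] 18.43
2.34  [0.5405 0.2356 0.0983] [-1.9 -1.5 11.2] [-0.46  0.45 -0.04] 18.68
[3.14108744e+00 7.84613506e-04 2.33715082e+00] 0.01376580002798106
```

Turning freely, with no lateral load. Next, creep to the hard stop.

Run:
```python
from h import *
for yaw in np.arange(2.30,1.95,-.03):
    q,o=at(yaw,.0965); env.move_linear(q,o,vel=.15); s=p(round(yaw,2),s["orientation"][2].round(3) if 0 else ""); print("   ",s["orientation"][2].round(3),s["joint_torque"][5].round(2))
    if abs(s["torque"][2])>.7 or np.hypot(*s["wrist_force"][:2])>25: print("stop");break
```

```text
2.3  [0.5406 0.2357 0.0984] [-2.5 -2.3 11.9] [-0.41  0.45 -0.07] 18.93
    2.297 -0.01
2.27  [0.5406 0.2357 0.0983] [-2.1 -3.  11.2] [-0.51  0.46 -0.02] 19.18
    2.267 -0.02
2.24  [0.5407 0.2358 0.0983] [-2.  -3.1 10.7] [-0.46  0.5  -0.01] 19.43
    2.237 -0.02
2.21  [0.5407 0.2358 0.0983] [-2.2 -1.4 10.5] [-0.48  0.47 -0.03] 19.68
    2.207 -0.02
2.18  [0.5408 0.2359 0.0983] [-3.  -1.5 11.1] [-0.54  0.51 -0.07] 19.93
    2.177 -0.02
2.15  [0.5409 0.2359 0.0983] [-1.9 -2.1 11.5] [-0.39  0.53 -0.08] 20.18
    2.147 -0.02
2.12  [0.5409 0.236  0.0983] [-3.  -1.7 10.6] [-0.52  0.5  -0.06] 20.43
    2.117 -0.02
2.09  [0.541  0.236  0.0983] [-1.8 -1.7 11.6] [-0.52  0.51 -0.03] 20.68
    2.087 -0.02
2.06  [0.5411 0.236  0.0984] [-2.5 -1.2 10.6] [-0.46  0.47  0.03] 20.93
    2.057 -0.01
2.03  [0.5411 0.2361 0.0983] [-2.  -2.1 10.9] [-0.5   0.45  0.04] 21.18
    2.027 0.08
2.0  [0.5412 0.2361 0.0983] [-3.7 -2.8 10.9] [-0.54  0.49  0.29] 21.43
    1.998 0.3
1.97  [0.5412 0.2361 0.0983] [-1.8 -3.6 11.3] [-0.49  0.5   0.47] 21.68
    1.969 0.5
```

Run:
```python
from h import *
for z in (.0990,.1000,.1010,.1020,.1030,.1040,.1045):
    q,o=at(2.01,z); g=env.move_linear(q,o,vel=.02,guard=15); s=p(z,g)
    if g: break
env.pause(.3);p()
shot("lkS","scene")
```

```text
0.099 False [0.5412 0.2361 0.0999] [-1.2 -1.7  8.6] [-0.45  0.18  0.23] 21.95
0.1 False [0.5411 0.2361 0.1003] [ 0.  -1.6  6.4] [-0.36  0.08  0.18] 22.2
0.101 False [0.5411 0.2361 0.1008] [ 0.4 -0.8  3.4] [-0.38 -0.14  0.15] 22.45
0.102 False [0.5411 0.2361 0.1017] [ 1.3 -1.7  3. ] [-0.38 -0.23  0.24] 22.7
0.103 False [0.5411 0.2361 0.1029] [ 1.5 -1.3  2.5] [-0.44 -0.24  0.14] 22.95
0.104 False [0.5411 0.2361 0.1045] [-0.1 -2.5  3.6] [-0.58 -0.05  0.07] 23.2
0.1045 False [0.5411 0.2361 0.1045] [ 0.6 -2.6  3.3] [-0.56 -0.14  0.09] 23.45
[0.5411 0.2361 0.1045] [ 0.2 -2.5  4.2] [-0.62 -0.07  0.1 ] 23.75
```

Run:
```python
from h import *
env.gripper_to(.024); env.pause(.5); s=p("open")
q,o=at(2.03,.112); env.move_linear(q,o,vel=.06); p("up")
g=env.move_linear(at(2.03,.098)[0],vel=.02,guard=2.5); p("touch",g)
env.move_linear(at(2.03,.20)[0],vel=.12); env.pause(.2)
shot("af");shot("afS","scene");shot("afD","side");p()
a=cv2.imread("pics/af.png"); cv2.imwrite("pics/afz.png",cv2.resize(a[80:300,140:440],(800,587),interpolation=cv2.INTER_CUBIC))
a=cv2.imread("pics/afS.png"); cv2.imwrite("pics/afSz.png",cv2.resize(a[90:240,150:320],(680,600),interpolation=cv2.INTER_CUBIC))
a=cv2.imread("pics/afD.png"); cv2.imwrite("pics/afDz.png",cv2.resize(a[130:270,230:390],(685,600),interpolation=cv2.INTER_CUBIC))
```

```text
open [0.5412 0.2362 0.1045] [0.1 0.4 0.8] [-0.15  0.09  0.04] 24.7
up [0.5417 0.2364 0.113 ] [-0.2 -0.2  0.1] [-0.06  0.06  0.02] 24.98
touch True [0.5409 0.2362 0.1015] [-0.3 -0.   2.5] [-0.06  0.04 -0.  ] 25.51
[0.5409 0.2362 0.1995] [-0.2  0.   0. ] [-0.07  0.02 -0.03] 26.83
```

View pics/afz.png

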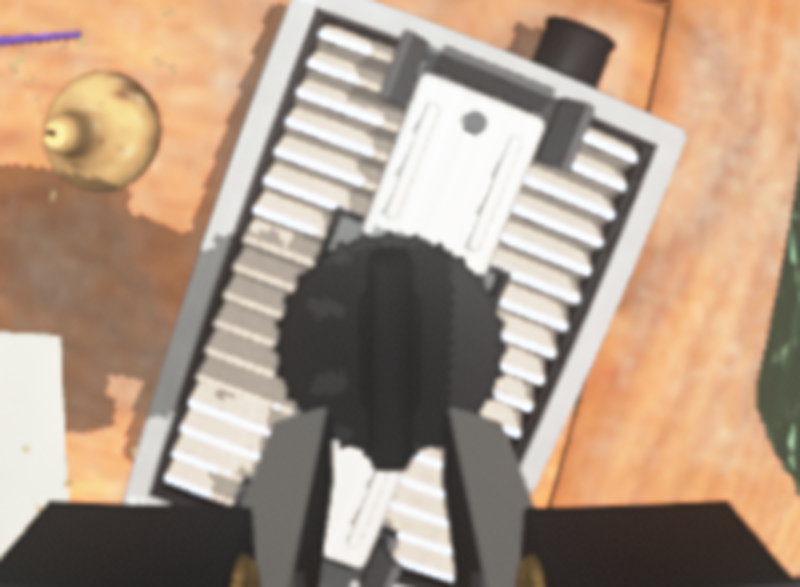

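View pics/afSz.png

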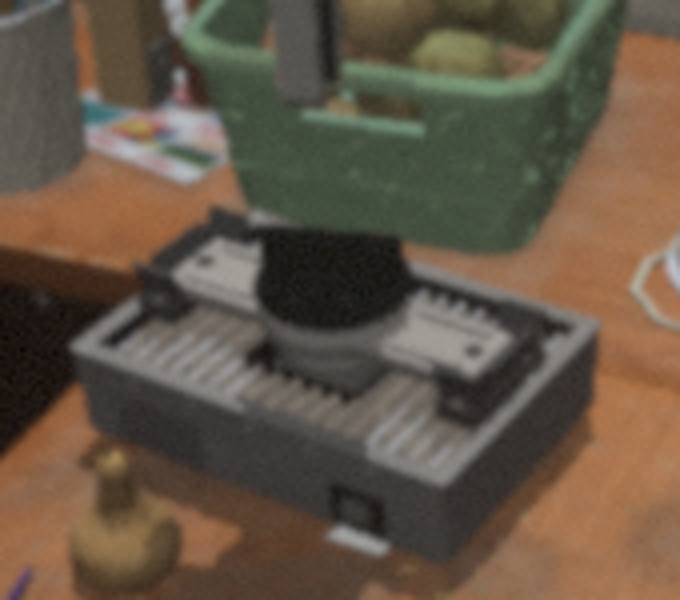

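View pics/afDz.png

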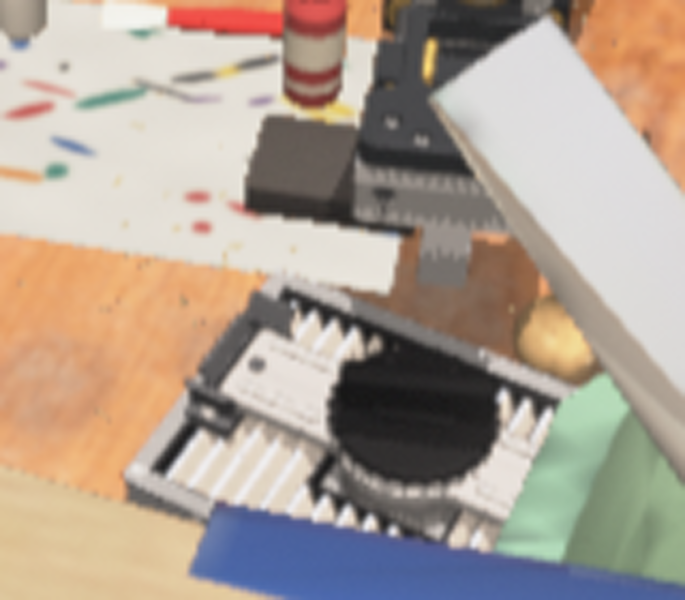

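Run:
```python
from h import *
S=load("afS");D=load("afD");W=load("af")
print("near end",tri([ray(S,150+474/4,90+350/4),ray(D,230+257/4.28,130+363/4.286)]))
print("far end",tri([ray(S,150+208/4,90+262/4),ray(W,140+474/2.667,80+122/2.668,True)]))
```

```text
near end (array([0.54988251, 0.15498138, 0.07594535]), [np.float64(0.0011770776227875135), np.float64(0.001177077622787444)])
far end (array([0.53500332, 0.31149892, 0.07564723]), [np.float64(0.00026007346953706465), np.float64(0.00026007346953724246)])
```

Run:
```python
from h import *
p(); print(env.close_job())
```

```text
[0.5409 0.2362 0.1995] [-0.2  0.   0. ] [-0.07  0.02 -0.03] 26.83
the job is handed in; nothing more can be done
None
```

The bar is lying on both brackets and locked by the stud. I handed the job in at 26.8 s, with the gripper open and well above the work, touching nothing.

**What I did:** I pinched the wing, lifted the bar and set it into the guides. I then pressed the knob until the pin stopped on the cup (stud at about 0.006) and turned it until the pin dropped into the slot. I pushed it in to about 0.022 against 11 to 12 N, turned it clockwise to the hard stop (about 0.5 Nm), let it rise and let go.

**Last checks:**
- **Seating:** two-camera sightings put the bar's top face at 75.9 mm at one end and 75.6 mm at the other. Flat on the seats would be 76 mm.
- **Lock:** the stud sits at about 0.0155 to 0.016, the locked notch height. I got this from the gripper's height on release and from a light touch on the flange afterwards. I did not try turning the knob back to test the lock.
- **Surroundings:** the gourd, paint bottle and sanding block looked unmoved where the last pictures showed them, and I did not measure their positions again.

**Disagreements:**
- **Turn angle:** from where the pin dropped in, which matched the slot angle seen by camera, to the stop I turned about 1.78 rad, more than an exact quarter turn of 1.57. I put this down to play between pin and slot, plus error in reading the slot angle.
- **Force while rising:** the upward force fell to about 3 N as the stud rose, lower than the spring alone would give. I took this to be friction at the stop, and the stud heights still agreed.

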